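# Pack the last two clay stamps into the round tub

### The arm

A 6-joint arm with a two-finger parallel gripper is mounted at the origin on the work surface. World frame = base frame: x ahead of the robot, y to its left, z up, the work surface at z = 0. Lengths are in m, angles in degrees, forces in N, time in s.
With the tool pointing down it reaches from about 0.3 to 0.875 m from the base axis. Payload 4.2 kg.
Tool frame: the origin (TCP) lies at the very end of the fingers, on their centre line; the grasp point (between the pads) lies 19 mm behind it; z points along the fingers, y is the line along which they close (so a half turn about z gives the same grasp; the last joint's range is limited). The gripper opens to 85 mm and grips with 20 to 120 N. Pads are 22 mm wide; open, the fingers measure 114 mm over their backs; the gripper's body (76 mm by 85 mm) begins 54 mm behind the grasp point. The pads swing forward as they close: fully open they stand 13 mm farther back than shut.
Start: joints at [71.219, 18.312, 89.639, -0, 72.044, -1.146], TCP at [0.174, 0.548, 0.231] pointing down, gripper open.
Joint ranges: [-177.97, 177.97], [-48.28, 115.42], [12.27, 149.76], [-77.06, 257.06], [2.81, 150.46], [-146.56, 146.56]. Speed limits (degrees/s): [147.25, 147.25, 180, 180, 180, 180].

### API

Orientations are given as [roll, pitch, yaw] about the fixed x, y, z axes, in that order (R = Rz(yaw) Ry(pitch) Rx(roll)).
In Python, from workcell import r, viewer gives the robot as it stands. The module is installed in compiled form; this text tells all that it offers.
- The arm moves only by the tool send_rows, never from a script. Its argument "targets" is a list of rows, each an object with "delta_pos": the shift along the world's x, y, z as a fraction of full scale, a list of three; "dr": the turn, a rotation vector about the world's x, y, z as a fraction of full scale, a list of three; "fingers": the closure, from -1 (fully open) to 1 (shut). A call has 1 to 12 rows; each row is the pose to reach, as a shift and turn from the pose commanded when the call began, turning the shorter way round; what a row does not reach only later rows make up. Full scale, the value 1, is 0.2 m for a shift and 180 degrees for a turn. A row lasts 1/12 s, in which the tool goes at most 41.7 mm and 7.16 degrees, less where a joint would pass 70% of its speed; a pose out of reach is approached as far as the arm can. A call with a number of a shift or a turn outside -1 to 1 is refused whole. A call with a gripper value outside its range is refused whole. The fingers move at their own pace and stop on an object; the grip force is fixed at half the most. Time passes only in rows, so rows that repeat a pose let the fingers close. It gives the time, the measured TCP pose, the force, the opening and the grip force at its end, in the units of the state.
- r.get_state(): the state, without advancing time (a new reading comes with each control period).
- viewer.read_camera(name): name is "scene" or "top" or "wrist"; returns a dict with "pixels" (384x512x3 uint8, red, green, blue), "range_z" (384x512 float32, m along the optical axis (not along the pixel's ray), 0 where there is no reading), "fx", "fy", "cx", "cy" (pixels), "R" (3x3) and "t" (3): a world point X has camera coordinates R X + t. Camera axes: x right, y down, z forward; pixel columns grow to the right and rows downward; lengths in m; the calibration is good to about 2 mm. A picture is of the moment at which its call begins.
- r.job_done(): hands the job in; it is judged then, once.
The state is a dict: "time_s": time; "qpos": joint angles; "qd": joint speeds; "effort": joint torques, N m; "eef_pos": TCP position; "tool_rot": TCP orientation; "ft_force": force on the tool from outside, world axes, zero at the start; "moment": the same for the moment, N m; "gripper_width": finger opening in m; "gripper_force": force on a finger pad.
Only numpy, scipy, OpenCV 4.12 (cv2) and the standard library are available. Lean on these libraries where they do the work, as an engineer would, in place of code of your own. Each camera call takes 0.05 s, during which the arm holds its last target. There are 200 camera calls.

### The job

Five round wooden clay stamps stand packed in the round clay tub, one in the middle and four around it, with two gaps opposite each other in the ring. Take the two matching stamps (round foot, long plain stem) from the board and stand one upright in the middle of each gap, on the tub's floor, to complete the ring of six. Lower them in gently rather than dropping them.

Things in the scene. Friction and masses are not known exactly. Their poses are not given: they have to be found in the camera images.
- tub: fixed round clay tub, 186 mm across outside, 172 inside, 50 high, floor 8 thick. Origin: centre of its underside, z up. Five loose stamps stand in it: one at the centre, four 56 mm out at 60, 120, 240 and 300 degrees from the tub's x axis (within 4 mm). The two gaps are centred at x = +56 and x = -56 mm, y = 0. Fingers closing along the tub's y axis have most room between the neighbouring stems.
- stamp_a: round wooden stamp standing upright, like the five in the tub: foot a cylinder 40 mm across, 50 high, tapering at 50 to 60 mm height into a round stem 24 mm across that ends at 120 mm; about 90 g. Origin: centre of its underside, z up the stem. At the start it stands on a 15 mm thick grey board on the table, its axis at least 80 mm from any other stamp's. Either stamp may go into either gap.
- stamp_b: round wooden stamp standing upright, like the five in the tub: foot a cylinder 40 mm across, 50 high, tapering at 50 to 60 mm height into a round stem 24 mm across that ends at 120 mm; about 90 g. Origin: centre of its underside, z up the stem. At the start it stands on a 15 mm thick grey board on the table, its axis at least 80 mm from any other stamp's. Either stamp may go into either gap.
Mind the look-alikes: they are no part of the job. What is shaped like the stamp_a but black is not meant.

How it is judged:
By the outcome, as a careful person would: the job done as asked, in the order asked, and still so for the second after the job is handed in, with the robot touching nothing.
It also fails if it takes over 58 s, if anything falls off the work surface, if the arm or the gripper's body presses on something with over 40 N, if the wrist force passes 120 N, or if a joint passes its speed limit or range.

## Working session

There is one attempt and no reset: what is moved stays moved. The work goes in short steps, Python scripts to look and compute and a tool call to move; the robot and the scene stay as the last step left them, time stands still between calls to the robot, and variables do not carry over. Pictures are saved under pics/ and viewed, at most 10 in all, crops included, and the job is handed in when it is done.

Besides the shell and the picture viewer there is one more tool, called after ">>>" as name(argument=value, ...) on one line, values as JSON. send_rows: Moves the arm, as the interface text tells. Shift numbers are shares of 0.2 m and turn numbers shares of 180 degrees, none past 1 either way. Its arguments: {"type":"object","properties":{"targets":{"type":"array","items":{"type":"object","properties":{"delta_pos":{"type":"array","items":{"type":"number"}},"dr":{"type":"array","items":{"type":"number"}},"fingers":{"type":"number"}}}}},"required":["targets"]}

```bash
mkdir -p pics; python3 - <<'E'
from workcell import r, viewer
import cv2,numpy as np
s=r.get_state(); print(s)
ims=[]
for n in ("scene","top"):
    c=viewer.read_camera(n); np.savez(n+".npz",**c); ims.append(c["pixels"][:,:,::-1]); print(n,c["R"],c["t"],c["fx"],c["cx"],c["cy"])
cv2.imwrite("pics/a.png",ims[0]);cv2.imwrite("pics/b.png",ims[1])
E
```

```text
{'time_s': 0.0, 'qpos': array([ 7.12199391e+01,  1.83516181e+01,  8.97077985e+01, -6.63315240e-05,
        7.20430966e+01, -1.14522998e+00]), 'qd': array([-0.03252885, -0.0689096 , -0.12258154, -0.00322114,  0.04598614,
       -0.02664443]), 'effort': array([ 8.66528189e-04, -4.15524852e+01, -2.34158403e+01,  1.46036969e-04,
        8.27692595e-03,  7.03718129e-06]), 'eef_pos': array([0.1740334 , 0.54752377, 0.23047305]), 'tool_rot': array([-1.79897506e+02, -1.98584914e-03,  1.62365188e+02]), 'ft_force': array([-0.27988844, -0.27976771, -1.07331161]), 'moment': array([ 0.01530588, -0.05400431,  0.01407968]), 'gripper_force': 0.0, 'gripper_width': 0.085790097771584}
scene [[-0.87760845  0.47915376  0.01466559]
 [ 0.27259295  0.52397388 -0.80693523]
 [-0.39433044 -0.70417544 -0.59045784]] [ 0.42689525 -0.08009111  1.15812232] 471.17299418231823 249.9429307508181 190.92792423958292
top [[-0.02183655 -0.99970052  0.0110468 ]
 [-0.99344308  0.02045692 -0.11248271]
 [ 0.11222304 -0.0134306  -0.99359227]] [-0.00971069  0.45887079  0.832539  ] 433.01916370735165 259.47840635616524 192.29228384310494
```

View pics/a.png

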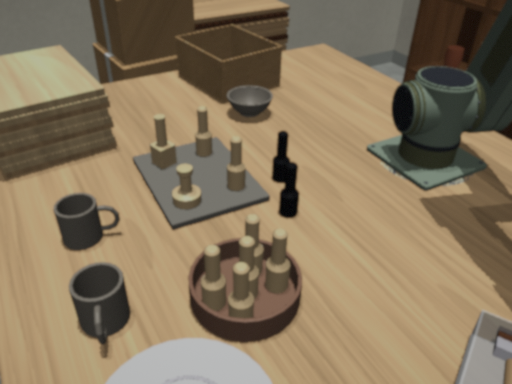

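View pics/b.png

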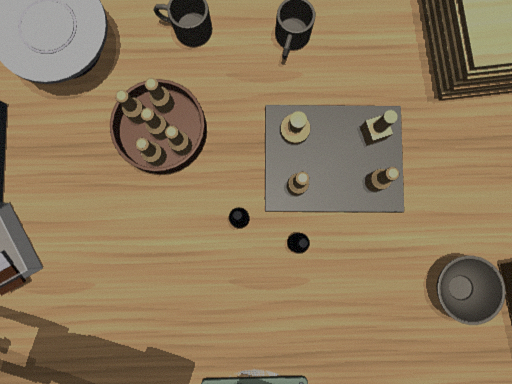

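The top view shows the tub at about (158,126) with five stamps. The board holds a wide-foot stamp (297,125), a square-foot one (382,124), and the two matching round ones at (300,182) and (384,178). Two black look-alikes stand at (239,217) and (298,242). Next I'll measure positions.

```bash
cat > h.py <<'E'
import numpy as np,cv2
def world(c):
    d=c["range_z"].astype(float); v,u=np.mgrid[:d.shape[0],:d.shape[1]]
    P=np.stack([(u-c["cx"])/c["fx"]*d,(v-c["cy"])/c["fy"]*d,d],-1)
    W=(P-c["t"])@c["R"]; W[d==0]=np.nan; return W
def blobs(m,amin):
    n,l,s,_=cv2.connectedComponentsWithStats(m.astype(np.uint8)); return [l==i for i in range(1,n) if s[i,4]>=amin]
def circ(p):
    A=np.c_[2*p,np.ones(len(p))]; x=np.linalg.lstsq(A,(p**2).sum(1),rcond=None)[0]; return x[:2],np.sqrt(x[2]+x[0]**2+x[1]**2)
E
python3 - <<'E'
from h import *
for n in("top","scene"):
    c=np.load(n+".npz");W=world(c);z=W[...,2]
    print(n)
    for lo,hi in((.112,.15),):
      m=(z>lo)&(z<hi)&(W[...,0]>.2)&(W[...,0]<.8)&(abs(W[...,1])<.5)
      for b in blobs(m,12):
        if b.sum()>1500: continue
        v,u=np.nonzero(b); p=W[b]; zt=np.percentile(p[:,2],90)
        t=p[p[:,2]>zt-.005]
        q=t[:,:2]; e=cv2.minEnclosingCircle(q.astype(np.float32))
        print(u.mean().round(),v.mean().round(),b.sum(),len(t),"top",zt.round(4),"mean",q.mean(0).round(4),"enc",np.round(e[0],4),round(e[1],4),c["pixels"][b].mean(0).round())
    # tub rim
    m=(z>.046)&(z<.054)&(W[...,0]>.2)&(W[...,0]<.8)
    px=c["pixels"].astype(int)
    m&=(px[...,0]-px[...,2]<60)&(px[...,0]>px[...,2]+15)&(px[...,0]<150)
    for b in blobs(m,60):
        p=W[b][:,:2]; cc,rr=circ(p); print("rim",b.sum(),cc.round(4),rr.round(4), np.ptp(p,0).round(3),(p.min(0)/2+p.max(0)/2).round(4))
E
```

```text
top
472.0 52.0 1207 512 top 0.1455 mean [ 0.7016 -0.4009] enc [ 0.7228 -0.423 ] 0.0787 [85. 75. 54.]
152.0 85.0 165 116 top 0.1288 mean [0.6476 0.1722] enc [0.6478 0.1729] 0.0119 [133. 122.  91.]
122.0 97.0 165 114 top 0.1289 mean [0.6259 0.2249] enc [0.6261 0.2256] 0.0112 [133. 122.  91.]
148.0 115.0 165 129 top 0.1286 mean [0.5919 0.1791] enc [0.5922 0.1802] 0.012 [135. 123.  93.]
389.0 118.0 204 150 top 0.1359 mean [ 0.5762 -0.2521] enc [ 0.5769 -0.2519] 0.0126 [127. 125.  97.]
172.0 133.0 160 124 top 0.1288 mean [0.5585 0.1358] enc [0.5587 0.1362] 0.0119 [138. 127.  97.]
143.0 145.0 161 129 top 0.1289 mean [0.5374 0.1881] enc [0.5375 0.1884] 0.0118 [137. 126.  96.]
391.0 174.0 186 132 top 0.1353 mean [ 0.4754 -0.2503] enc [ 0.4751 -0.251 ] 0.012 [129. 118.  90.]
302.0 179.0 164 134 top 0.1358 mean [ 0.47   -0.0927] enc [ 0.4701 -0.0932] 0.0116 [142. 130. 104.]
237.0 215.0 140 127 top 0.1213 mean [0.4088 0.0221] enc [0.4087 0.0225] 0.0116 [25. 25. 26.]
303.0 243.0 148 129 top 0.1209 mean [ 0.3578 -0.0916] enc [ 0.3576 -0.0916] 0.0119 [28. 27. 28.]
rim 248 [ 0.7264 -0.3987] 0.0433 
[... 1226 characters left out ...]
 156 top 0.1286 mean [0.6296 0.2296] enc [0.6287 0.2283] 0.0123 [146. 133. 104.]
rim 99 [ 0.2894 -1.4768] 0.0876 [0.173 0.161] [ 0.2877 -1.4652]
rim 185 [ 0.2334 -0.6266] 0.1226 [0.144 0.256] [ 0.2754 -0.6227]
rim 232 [ 0.7266 -0.3776] 0.0422 [0.142 0.023] [ 0.7286 -0.3899]
rim 74 [ 0.5792 -0.2503] 0.0229 [0.051 0.041] [ 0.5779 -0.244 ]
rim 75 [0.5881 0.1144] 0.0228 [0.042 0.011] [0.586  0.0953]
rim 997 [0.5967 0.1822] 0.0886 [0.184 0.176] [0.5965 0.1855]
rim 76 [0.5399 0.1897] 0.0192 [0.033 0.034] [0.5434 0.193 ]
rim 88 [0.6499 0.1741] 0.0193 [0.038 0.024] [0.6503 0.1827]
rim 90 [0.6283 0.2271] 0.0193 [0.036 0.025] [0.6303 0.2351]
rim 111 [0.3167 0.4426] 0.0134 [0.02  0.035] [0.3106 0.4391]
```

>>> send_rows(targets=[{"delta_pos": [0.5, -0.45, 0.2], "dr": [0, 0, -0.139], "fingers": -1}, {"delta_pos": [0.5, -0.45, 0.2], "dr": [0, 0, -0.139], "fingers": -1}, {"delta_pos": [0.5, -0.45, 0.2], "dr": [0, 0, -0.139], "fingers": -1}, {"delta_pos": [0.5, -0.45, 0.2], "dr": [0, 0, -0.139], "fingers": -1}, {"delta_pos": [1, -0.9, 0.35], "dr": [0, 0, -0.278], "fingers": -1}, {"delta_pos": [1, -0.9, 0.35], "dr": [0, 0, -0.278], "fingers": -1}, {"delta_pos": [1, -0.9, 0.35], "dr": [0, 0, -0.278], "fingers": -1}, {"delta_pos": [1, -0.9, 0.35], "dr": [0, 0, -0.278], "fingers": -1}, {"delta_pos": [1, -0.9, 0.35], "dr": [0, 0, -0.278], "fingers": -1}])

```text
time_s: 0.85
eef_pos: [0.3766, 0.366, 0.3019]
tool_rot: [179.9, 0.0, 112.0]
ft_force: [0.1, 0.5, 0.3]
gripper_width: 0.0854
gripper_force: 0.0
```

>>> send_rows(targets=[{"delta_pos": [1, -0.9, 0], "dr": [0, 0, 0], "fingers": -1}, {"delta_pos": [1, -0.9, 0], "dr": [0, 0, 0], "fingers": -1}, {"delta_pos": [1, -0.9, 0], "dr": [0, 0, 0], "fingers": -1}, {"delta_pos": [1, -0.9, 0], "dr": [0, 0, 0], "fingers": -1}, {"delta_pos": [1, -0.9, 0], "dr": [0, 0, 0], "fingers": -1}, {"delta_pos": [1, -0.9, 0], "dr": [0, 0, 0], "fingers": -1}, {"delta_pos": [1, -0.9, 0], "dr": [0, 0, 0], "fingers": -1}, {"delta_pos": [1, -0.9, 0], "dr": [0, 0, 0], "fingers": -1}, {"delta_pos": [1, -0.9, 0], "dr": [0, 0, 0], "fingers": -1}])

```text
time_s: 1.6
eef_pos: [0.574, 0.1882, 0.3001]
tool_rot: [-179.9, -0.1, 112.3]
ft_force: [-0.5, -0.2, 0.4]
gripper_width: 0.0854
gripper_force: 0.0
```

```bash
cat > look.py <<'E'
import sys
from h import *
from workcell import r, viewer
def stems(n,png=None):
    c=viewer.read_camera(n);W=world(c);z=W[...,2]
    if png: cv2.imwrite(png,c["pixels"][:,:,::-1])
    m=(z>.112)&(z<.15)&(W[...,0]>.3)&(W[...,0]<.72)&(W[...,1]>-.3)&(W[...,1]<.3)
    for b in blobs(m,12):
        p=W[b]; zt=np.percentile(p[:,2],90); t=p[p[:,2]>zt-.005]
        e=cv2.minEnclosingCircle(t[:,:2].astype(np.float32))
        print(n,b.sum(),"top",zt.round(4),"mean",t[:,:2].mean(0).round(4),"enc",np.round(e[0],4),round(e[1],4))
s=r.get_state(); print(s["time_s"],s["eef_pos"].round(4),s["tool_rot"].round(2),s["qpos"].round(1),s["ft_force"].round(1),s["gripper_width"],s["gripper_force"])
for a in sys.argv[1:]:
    n,_,p=a.partition(":"); stems(n,p or None)
E
python3 look.py wrist:pics/c.png
```

```text
1.6 [0.574  0.1882 0.3001] [-1.7987e+02 -7.0000e-02  1.1232e+02] [17.  19.2 78.5  0.1 82.5 -5.3] [-0.5 -0.2  0.4] 0.08535475613296288 0.0
wrist 356 top 0.1284 mean [0.5405 0.192 ] enc [0.5406 0.1914] 0.0118
wrist 371 top 0.1283 mean [0.6281 0.2288] enc [0.6289 0.2287] 0.0118
wrist 347 top 0.1282 mean [0.5944 0.1834] enc [0.5948 0.1826] 0.012
wrist 335 top 0.1281 mean [0.5613 0.1402] enc [0.5613 0.1389] 0.0121
wrist 342 top 0.1282 mean [0.6496 0.1765] enc [0.6504 0.1756] 0.012
wrist 266 top 0.1203 mean [0.4124 0.0267] enc [0.4117 0.0252] 0.0117
wrist 240 top 0.1201 mean [ 0.362  -0.0871] enc [ 0.3613 -0.0886] 0.0122
```

View pics/c.png

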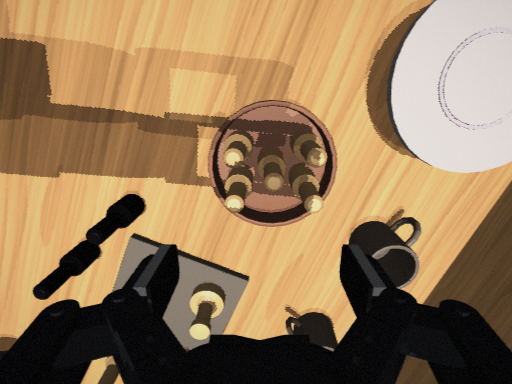

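The wrist view shows the tub ring around (272,170), with gaps at its top and bottom in the image. The wrist and scene cameras agree with each other to under 1 mm and the top camera is about 3 mm off, so I'll use those two. Next, stamp_a.

>>> send_rows(targets=[{"delta_pos": [-0.505, -1, 0], "dr": [0, 0, 0], "fingers": -0.4}, {"delta_pos": [-0.505, -1, 0], "dr": [0, 0, 0], "fingers": -0.4}, {"delta_pos": [-0.505, -1, 0], "dr": [0, 0, 0], "fingers": -0.4}, {"delta_pos": [-0.505, -1, 0], "dr": [0, 0, 0], "fingers": -0.4}, {"delta_pos": [-0.505, -1, 0], "dr": [0, 0, 0], "fingers": -0.4}, {"delta_pos": [-0.505, -1, 0], "dr": [0, 0, 0], "fingers": -0.4}, {"delta_pos": [-0.505, -1, 0], "dr": [0, 0, 0], "fingers": -0.4}])

```text
time_s: 2.23
eef_pos: [0.4706, -0.0128, 0.3019]
tool_rot: [-180.0, 0.0, 112.3]
ft_force: [0.1, 0.6, 0.4]
gripper_width: 0.06
gripper_force: 0.0
```

>>> send_rows(targets=[{"delta_pos": [0, -0.39, 0], "dr": [0, 0, 0], "fingers": -0.4}, {"delta_pos": [0, -0.39, 0], "dr": [0, 0, 0], "fingers": -0.4}, {"delta_pos": [0, -0.39, -0.4], "dr": [0, 0, 0], "fingers": -0.4}, {"delta_pos": [0, -0.39, -0.4], "dr": [0, 0, 0], "fingers": -0.4}, {"delta_pos": [0, -0.39, -0.4], "dr": [0, 0, 0], "fingers": -0.4}, {"delta_pos": [0, -0.39, -0.4], "dr": [0, 0, 0], "fingers": -0.4}, {"delta_pos": [0, -0.39, -0.4], "dr": [0, 0, 0], "fingers": -0.4}, {"delta_pos": [0, -0.39, -0.4], "dr": [0, 0, 0], "fingers": -0.4}])

```text
time_s: 2.9
eef_pos: [0.4752, -0.0893, 0.224]
tool_rot: [179.7, 0.2, 112.4]
ft_force: [0.8, -1.2, -0.1]
gripper_width: 0.0599
gripper_force: 0.0
```

```bash
python3 look.py wrist:pics/d.png
```

```text
2.9 [ 0.4752 -0.0893  0.224 ] [1.7974e+02 1.6000e-01 1.1243e+02] [-12.   10.2 101.9   0.   67.6 -34.5] [ 0.8 -1.2 -0.1] 0.059886088906231594 0.0
wrist 809 top 0.1206 mean [0.4113 0.0238] enc [0.4109 0.024 ] 0.0119
wrist 599 top 0.1204 mean [ 0.3611 -0.0891] enc [ 0.3601 -0.0897] 0.0121
wrist 659 top 0.1352 mean [ 0.4726 -0.0896] enc [ 0.4731 -0.0908] 0.012
wrist 537 top 0.1349 mean [ 0.4794 -0.2449] enc [ 0.4786 -0.2481] 0.0118
```

View pics/d.png

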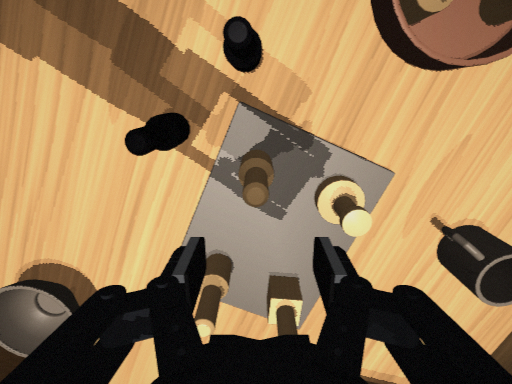

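The picture shows stamp_a at (256,185), lined up between the fingers. I'll descend and grip it.

>>> send_rows(targets=[{"delta_pos": [0, -0.003, -0.15], "dr": [0, 0, 0], "fingers": -0.4}, {"delta_pos": [0, -0.003, -0.3], "dr": [0, 0, 0], "fingers": -0.4}, {"delta_pos": [0, -0.003, -0.42], "dr": [0, 0, 0], "fingers": -0.4}, {"delta_pos": [0, -0.003, -0.52], "dr": [0, 0, 0], "fingers": -0.4}, {"delta_pos": [0, -0.003, -0.6], "dr": [0, 0, 0], "fingers": -0.4}, {"delta_pos": [0, -0.003, -0.65], "dr": [0, 0, 0], "fingers": -0.4}, {"delta_pos": [0, -0.003, -0.65], "dr": [0, 0, 0], "fingers": -0.4}, {"delta_pos": [0, -0.003, -0.65], "dr": [0, 0, 0], "fingers": -0.1}, {"delta_pos": [0, -0.003, -0.65], "dr": [0, 0, 0], "fingers": 0.1}, {"delta_pos": [0, -0.003, -0.65], "dr": [0, 0, 0], "fingers": 0.3}, {"delta_pos": [0, -0.003, -0.65], "dr": [0, 0, 0], "fingers": 0.5}, {"delta_pos": [0, -0.003, -0.65], "dr": [0, 0, 0], "fingers": 1}])

```text
time_s: 3.95
eef_pos: [0.4742, -0.0908, 0.0926]
tool_rot: [179.8, 0.1, 112.3]
ft_force: [-0.1, 0.9, 5.8]
gripper_width: 0.0227
gripper_force: 58.5
```

>>> send_rows(targets=[{"delta_pos": [0, 0, 0], "dr": [0, 0, 0], "fingers": 1}, {"delta_pos": [0, 0, 0], "dr": [0, 0, 0], "fingers": 1}, {"delta_pos": [0, 0, 0], "dr": [0, 0, 0], "fingers": 1}, {"delta_pos": [0, 0, 0], "dr": [0, 0, 0], "fingers": 1}])

```text
time_s: 4.28
eef_pos: [0.4743, -0.0908, 0.0927]
tool_rot: [179.8, 0.1, 112.3]
ft_force: [-1.1, 0.4, 6.7]
gripper_width: 0.0231
gripper_force: 58.6
```

>>> send_rows(targets=[{"delta_pos": [0, 0, 0.05], "dr": [0, 0, 0], "fingers": 1}, {"delta_pos": [0, 0, 0.15], "dr": [0, 0, 0], "fingers": 1}, {"delta_pos": [0, 0, 0.3], "dr": [0, 0, 0], "fingers": 1}, {"delta_pos": [0, 0, 0.45], "dr": [0, 0, 0], "fingers": 1}, {"delta_pos": [0, 0, 0.6], "dr": [0, 0, 0], "fingers": 1}, {"delta_pos": [0, 0, 0.75], "dr": [0, 0, 0], "fingers": 1}, {"delta_pos": [0, 0, 0.85], "dr": [0, 0, 0], "fingers": 1}, {"delta_pos": [0, 0, 0.85], "dr": [0, 0, 0], "fingers": 1}, {"delta_pos": [0, 0, 0.85], "dr": [0, 0, 0], "fingers": 1}])

```text
time_s: 5.03
eef_pos: [0.4733, -0.0907, 0.262]
tool_rot: [179.9, 0.1, 112.3]
ft_force: [-0.6, 0.4, -2.1]
gripper_width: 0.0226
gripper_force: 58.9
```

>>> send_rows(targets=[{"delta_pos": [0.04, 0.05, 0], "dr": [0, 0, 0], "fingers": 1}, {"delta_pos": [0.11, 0.15, 0], "dr": [0, 0, 0], "fingers": 1}, {"delta_pos": [0.2, 0.28, 0], "dr": [0, 0, 0], "fingers": 1}, {"delta_pos": [0.29, 0.4, 0], "dr": [0, 0, 0], "fingers": 1}, {"delta_pos": [0.38, 0.52, 0], "dr": [0, 0, 0], "fingers": 1}, {"delta_pos": [0.47, 0.65, 0], "dr": [0, 0, 0], "fingers": 1}, {"delta_pos": [0.56, 0.78, 0], "dr": [0, 0, 0], "fingers": 1}, {"delta_pos": [0.63, 0.88, 0], "dr": [0, 0, 0], "fingers": 1}, {"delta_pos": [0.68, 0.95, 0], "dr": [0, 0, 0], "fingers": 1}, {"delta_pos": [0.72, 1, 0], "dr": [0, 0, 0], "fingers": 1}, {"delta_pos": [0.72, 1, 0], "dr": [0, 0, 0], "fingers": 1}])

```text
time_s: 5.95
eef_pos: [0.6179, 0.1118, 0.2587]
tool_rot: [-179.9, -0.1, 112.5]
ft_force: [-0.1, 0.3, -1.0]
gripper_width: 0.0228
gripper_force: 59.0
```

>>> send_rows(targets=[{"delta_pos": [0, 0.05, 0], "dr": [0, 0, 0], "fingers": 1}, {"delta_pos": [0, 0.1, 0], "dr": [0, 0, 0], "fingers": 1}, {"delta_pos": [0, 0.1, 0], "dr": [0, 0, 0], "fingers": 1}, {"delta_pos": [0, 0.1, 0], "dr": [0, 0, 0], "fingers": 1}, {"delta_pos": [0, 0.1, 0], "dr": [0, 0, 0], "fingers": 1}])

```text
time_s: 6.37
eef_pos: [0.6169, 0.1289, 0.2616]
tool_rot: [180.0, 0.0, 112.3]
ft_force: [-0.2, -0.5, -1.1]
gripper_width: 0.0227
gripper_force: 59.0
```

```bash
python3 look.py scene:pics/e.png wrist
```

```text
6.3667 [0.6169 0.1289 0.2616] [1.7999e+02 3.0000e-02 1.1231e+02] [ 10.8  22.5  78.9  -0.   78.6 -11.5] [-0.2 -0.5 -1.1] 0.022684199464751434 58.97228544083191
scene 151 top 0.1359 mean [ 0.5796 -0.2491] enc [ 0.5788 -0.2507] 0.0134
scene 75 top 0.1212 mean [ 0.3615 -0.0883] enc [ 0.3613 -0.0874] 0.0132
scene 92 top 0.1214 mean [0.4124 0.0259] enc [0.4106 0.0227] 0.012
scene 186 top 0.1287 mean [0.5621 0.1402] enc [0.5606 0.1378] 0.0122
scene 209 top 0.1286 mean [0.5414 0.1918] enc [0.5401 0.1898] 0.0121
scene 215 top 0.1286 mean [0.5955 0.1837] enc [0.5945 0.1815] 0.0121
scene 229 top 0.1285 mean [0.6511 0.1767] enc [0.6503 0.1747] 0.0121
scene 247 top 0.1285 mean [0.6295 0.2295] enc [0.6286 0.2279] 0.012
wrist 561 top 0.1284 mean [0.6284 0.2281] enc [0.6288 0.2281] 0.0118
wrist 557 top 0.1284 mean [0.5409 0.1911] enc [0.5406 0.1908] 0.0118
wrist 482 top 0.1284 mean [0.5946 0.1827] enc [0.5947 0.1824] 0.0119
wrist 481 top 0.1284 mean [0.5615 0.1396] enc [0.5614 0.139 ] 0.0119
wrist 479 top 0.1282 mean [0.6499 0.176 ] enc [0.6504 0.1755] 0.0118
wrist 404 top 0.1203 mean [0.4128 0.026 ] enc [0.4113 0.0247] 0.0122
```

View pics/e.png

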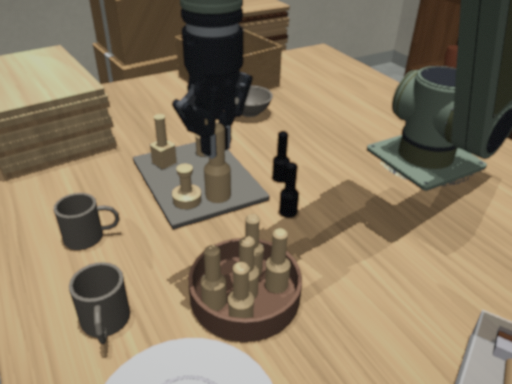

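The scene view shows the stamp hanging upright at (217,175), clear above the tub. I'll lower it in stages.

>>> send_rows(targets=[{"delta_pos": [0, 0.003, -0.08], "dr": [0, 0, 0], "fingers": 1}, {"delta_pos": [0, 0.003, -0.2], "dr": [0, 0, 0], "fingers": 1}, {"delta_pos": [0, 0.003, -0.32], "dr": [0, 0, 0], "fingers": 1}, {"delta_pos": [0, 0.003, -0.44], "dr": [0, 0, 0], "fingers": 1}, {"delta_pos": [0, 0.003, -0.54], "dr": [0, 0, 0], "fingers": 1}, {"delta_pos": [0, 0.003, -0.64], "dr": [0, 0, 0], "fingers": 1}, {"delta_pos": [0, 0.003, -0.72], "dr": [0, 0, 0], "fingers": 1}, {"delta_pos": [0, 0.003, -0.78], "dr": [0, 0, 0], "fingers": 1}, {"delta_pos": [0, 0.003, -0.82], "dr": [0, 0, 0], "fingers": 1}, {"delta_pos": [0, 0.003, -0.84], "dr": [0, 0, 0], "fingers": 1}, {"delta_pos": [0, 0.003, -0.85], "dr": [0, 0, 0], "fingers": 1}, {"delta_pos": [0, 0.003, -0.85], "dr": [0, 0, 0], "fingers": 1}])

```text
time_s: 7.47
eef_pos: [0.6175, 0.1299, 0.0916]
tool_rot: [180.0, 0.0, 112.3]
ft_force: [-0.0, 0.2, -1.0]
gripper_width: 0.0228
gripper_force: 59.0
```

>>> send_rows(targets=[{"delta_pos": [0, 0, -0.005], "dr": [0, 0, 0], "fingers": 1}, {"delta_pos": [0, 0, -0.01], "dr": [0, 0, 0], "fingers": 1}, {"delta_pos": [0, 0, -0.015], "dr": [0, 0, 0], "fingers": 1}, {"delta_pos": [0, 0, -0.02], "dr": [0, 0, 0], "fingers": 1}, {"delta_pos": [0, 0, -0.023], "dr": [0, 0, 0], "fingers": 1}, {"delta_pos": [0, 0, -0.023], "dr": [0, 0, 0], "fingers": 1}, {"delta_pos": [0, 0, -0.023], "dr": [0, 0, 0], "fingers": 1}])

```text
time_s: 8.05
eef_pos: [0.6172, 0.13, 0.0867]
tool_rot: [180.0, -0.0, 112.3]
ft_force: [-0.7, -0.0, -1.3]
gripper_width: 0.0229
gripper_force: 59.0
```

>>> send_rows(targets=[{"delta_pos": [0, 0, -0.003], "dr": [0, 0, 0], "fingers": 1}, {"delta_pos": [0, 0, -0.006], "dr": [0, 0, 0], "fingers": 1}, {"delta_pos": [0, 0, -0.008], "dr": [0, 0, 0], "fingers": 1}, {"delta_pos": [0, 0, -0.008], "dr": [0, 0, 0], "fingers": 1}, {"delta_pos": [0, 0, -0.008], "dr": [0, 0, 0], "fingers": 1}])

```text
time_s: 8.47
eef_pos: [0.6173, 0.13, 0.0857]
tool_rot: [180.0, 0.0, 112.3]
ft_force: [-0.8, -0.1, 4.3]
gripper_width: 0.023
gripper_force: 59.5
```

Contact: the vertical force went from -1.3 to +4.3 N at the expected height. I'll release and rise.

>>> send_rows(targets=[{"delta_pos": [0, 0, 0], "dr": [0, 0, 0], "fingers": 0.4}, {"delta_pos": [0, 0, 0], "dr": [0, 0, 0], "fingers": 0.3}, {"delta_pos": [0, 0, 0], "dr": [0, 0, 0], "fingers": 0.15}, {"delta_pos": [0, 0, 0], "dr": [0, 0, 0], "fingers": 0}, {"delta_pos": [0, 0, 0], "dr": [0, 0, 0], "fingers": -0.05}, {"delta_pos": [0, 0, 0], "dr": [0, 0, 0], "fingers": -0.05}, {"delta_pos": [0, 0, 0.06], "dr": [0, 0, 0], "fingers": -0.05}, {"delta_pos": [0, 0, 0.15], "dr": [0, 0, 0], "fingers": -0.05}, {"delta_pos": [0, 0, 0.3], "dr": [0, 0, 0], "fingers": -0.05}, {"delta_pos": [0, 0, 0.5], "dr": [0, 0, 0], "fingers": -0.05}, {"delta_pos": [0, 0, 0.7], "dr": [0, 0, 0], "fingers": -0.05}, {"delta_pos": [0, 0, 0.85], "dr": [0, 0, 0], "fingers": -0.05}])

```text
time_s: 9.47
eef_pos: [0.6178, 0.1301, 0.2587]
tool_rot: [179.8, 0.0, 112.3]
ft_force: [1.4, 0.6, 1.5]
gripper_width: 0.0449
gripper_force: 0.0
```

```bash
python3 look.py scene wrist
```

```text
9.4667 [0.6178 0.1301 0.2587] [1.7979e+02 4.0000e-02 1.1232e+02] [ 10.8  22.6  79.2   0.   78.  -11.5] [1.4 0.6 1.5] 0.04488425197155548 0.0
scene 14 top 0.132 mean [ 0.4803 -0.2394] enc [ 0.4807 -0.2394] 0.0046
scene 150 top 0.136 mean [ 0.5797 -0.2493] enc [ 0.5804 -0.252 ] 0.0138
scene 72 top 0.1209 mean [ 0.361  -0.0882] enc [ 0.3603 -0.0892] 0.0121
scene 90 top 0.1215 mean [0.4124 0.0257] enc [0.4118 0.0257] 0.0117
scene 186 top 0.1288 mean [0.5622 0.1404] enc [0.5611 0.1381] 0.012
scene 194 top 0.1286 mean [0.6175 0.132 ] enc [0.6172 0.1312] 0.011
scene 207 top 0.1286 mean [0.5415 0.1919] enc [0.5399 0.1915] 0.0132
scene 212 top 0.1287 mean [0.5959 0.1837] enc [0.5948 0.182 ] 0.012
scene 233 top 0.1283 mean [0.6512 0.1769] enc [0.6506 0.1748] 0.0121
scene 249 top 0.1288 mean [0.6294 0.2294] enc [0.6287 0.2278] 0.0117
wrist 549 top 0.1285 mean [0.5409 0.1911] enc [0.5405 0.1911] 0.0118
wrist 540 top 0.1285 mean [0.6284 0.2281] enc [0.6288 0.2282] 0.0119
wrist 477 top 0.1284 mean [0.5948 0.1828] enc [0.5949 0.1826] 0.0119
wrist 476 top 0.1282 mean [0.5616 0.1397] enc [0.5615 0.1389] 0.012
wrist 464 top 0.1283 mean [0.6499 0.1759] enc [0.6507 0.1757] 0.0119
wrist 439 top 0.1284 mean [0.6164 0.1311] enc [0.617  0.1305] 0.012
wrist 412 top 0.1204 mean [0.4129 0.0261] enc [0.4117 0.0242] 0.012
```

Stamp_a stands in its gap within about 1 mm, upright, with the neighbours unmoved. Next, stamp_b.

>>> send_rows(targets=[{"delta_pos": [-0.35, -0.95, 0], "dr": [0, 0, 0], "fingers": -0.4}, {"delta_pos": [-0.35, -0.95, 0], "dr": [0, 0, 0], "fingers": -0.4}, {"delta_pos": [-0.35, -0.95, 0], "dr": [0, 0, 0], "fingers": -0.4}, {"delta_pos": [-0.35, -0.95, 0], "dr": [0, 0, 0], "fingers": -0.4}, {"delta_pos": [-0.35, -0.95, 0], "dr": [0, 0, 0], "fingers": -0.4}, {"delta_pos": [-0.35, -0.95, 0], "dr": [0, 0, 0], "fingers": -0.4}, {"delta_pos": [-0.35, -0.95, 0], "dr": [0, 0, 0], "fingers": -0.4}])

```text
time_s: 10.15
eef_pos: [0.5463, -0.0615, 0.2545]
tool_rot: [-180.0, -0.0, 112.1]
ft_force: [-0.4, 0.5, 0.1]
gripper_width: 0.0594
gripper_force: 0.0
```

>>> send_rows(targets=[{"delta_pos": [-0.34, -0.94, 0], "dr": [0, 0, 0], "fingers": -0.4}, {"delta_pos": [-0.34, -0.94, 0], "dr": [0, 0, 0], "fingers": -0.4}, {"delta_pos": [-0.34, -0.94, 0], "dr": [0, 0, 0], "fingers": -0.4}, {"delta_pos": [-0.34, -0.94, 0], "dr": [0, 0, 0], "fingers": -0.4}, {"delta_pos": [-0.34, -0.94, -0.17], "dr": [0, 0, 0], "fingers": -0.4}, {"delta_pos": [-0.34, -0.94, -0.17], "dr": [0, 0, 0], "fingers": -0.4}, {"delta_pos": [-0.34, -0.94, -0.17], "dr": [0, 0, 0], "fingers": -0.4}, {"delta_pos": [-0.34, -0.94, -0.17], "dr": [0, 0, 0], "fingers": -0.4}, {"delta_pos": [-0.34, -0.94, -0.17], "dr": [0, 0, 0], "fingers": -0.4}])

```text
time_s: 10.9
eef_pos: [0.4805, -0.2468, 0.2217]
tool_rot: [179.9, 0.0, 112.4]
ft_force: [-0.0, -0.8, 0.7]
gripper_width: 0.0599
gripper_force: 0.0
```

```bash
python3 look.py wrist:pics/f.png
```

```text
10.9 [ 0.4805 -0.2468  0.2217] [1.7992e+02 3.0000e-02 1.1244e+02] [-28.4  15.5  95.1   0.   69.3 -50.9] [-0.  -0.8  0.7] 0.059949336971927746 0.0
wrist 668 top 0.1352 mean [ 0.4779 -0.248 ] enc [ 0.4783 -0.2491] 0.012
wrist 795 top 0.1354 mean [ 0.5784 -0.2496] enc [ 0.5795 -0.2503] 0.0127
```

View pics/f.png

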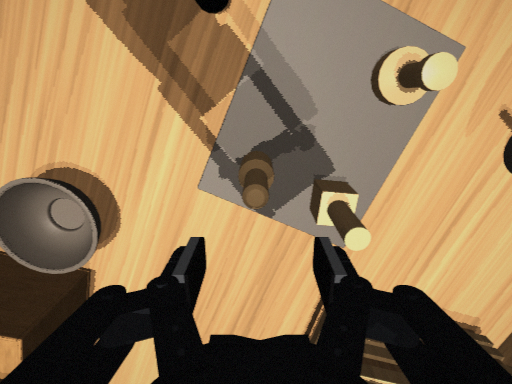

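The picture shows stamp_b at (257,185), lined up between the fingers, with the square stamp clear to the right at (345,215). Descend and grip.

>>> send_rows(targets=[{"delta_pos": [-0.005, -0.004, -0.15], "dr": [0, 0, 0], "fingers": -0.4}, {"delta_pos": [-0.005, -0.004, -0.3], "dr": [0, 0, 0], "fingers": -0.4}, {"delta_pos": [-0.005, -0.004, -0.42], "dr": [0, 0, 0], "fingers": -0.4}, {"delta_pos": [-0.005, -0.004, -0.52], "dr": [0, 0, 0], "fingers": -0.4}, {"delta_pos": [-0.005, -0.004, -0.6], "dr": [0, 0, 0], "fingers": -0.4}, {"delta_pos": [-0.005, -0.004, -0.65], "dr": [0, 0, 0], "fingers": -0.4}, {"delta_pos": [-0.005, -0.004, -0.65], "dr": [0, 0, 0], "fingers": -0.4}, {"delta_pos": [-0.005, -0.004, -0.65], "dr": [0, 0, 0], "fingers": -0.1}, {"delta_pos": [-0.005, -0.004, -0.65], "dr": [0, 0, 0], "fingers": 0.1}, {"delta_pos": [-0.005, -0.004, -0.65], "dr": [0, 0, 0], "fingers": 0.3}, {"delta_pos": [-0.005, -0.004, -0.65], "dr": [0, 0, 0], "fingers": 0.5}, {"delta_pos": [-0.005, -0.004, -0.65], "dr": [0, 0, 0], "fingers": 1}])

```text
time_s: 11.95
eef_pos: [0.479, -0.2492, 0.0925]
tool_rot: [179.9, 0.1, 112.3]
ft_force: [-0.9, 0.4, 5.0]
gripper_width: 0.0226
gripper_force: 58.7
```

>>> send_rows(targets=[{"delta_pos": [0, 0, 0], "dr": [0, 0, 0], "fingers": 1}, {"delta_pos": [0, 0, 0], "dr": [0, 0, 0], "fingers": 1}, {"delta_pos": [0, 0, 0], "dr": [0, 0, 0], "fingers": 1}, {"delta_pos": [0, 0, 0.05], "dr": [0, 0, 0], "fingers": 1}, {"delta_pos": [0, 0, 0.15], "dr": [0, 0, 0], "fingers": 1}, {"delta_pos": [0, 0, 0.3], "dr": [0, 0, 0], "fingers": 1}, {"delta_pos": [0, 0, 0.45], "dr": [0, 0, 0], "fingers": 1}, {"delta_pos": [0, 0, 0.6], "dr": [0, 0, 0], "fingers": 1}, {"delta_pos": [0, 0, 0.75], "dr": [0, 0, 0], "fingers": 1}, {"delta_pos": [0, 0, 0.85], "dr": [0, 0, 0], "fingers": 1}, {"delta_pos": [0, 0, 0.85], "dr": [0, 0, 0], "fingers": 1}])

```text
time_s: 12.87
eef_pos: [0.48, -0.2499, 0.2665]
tool_rot: [179.6, 0.4, 112.3]
ft_force: [-0.0, 0.6, -0.4]
gripper_width: 0.0228
gripper_force: 58.9
```

>>> send_rows(targets=[{"delta_pos": [0.01, 0.05, 0], "dr": [0, 0, 0], "fingers": 1}, {"delta_pos": [0.03, 0.15, 0], "dr": [0, 0, 0], "fingers": 1}, {"delta_pos": [0.06, 0.3, 0], "dr": [0, 0, 0], "fingers": 1}, {"delta_pos": [0.09, 0.45, 0], "dr": [0, 0, 0], "fingers": 1}, {"delta_pos": [0.12, 0.6, 0], "dr": [0, 0, 0], "fingers": 1}, {"delta_pos": [0.15, 0.75, 0], "dr": [0, 0, 0], "fingers": 1}, {"delta_pos": [0.18, 0.9, 0], "dr": [0, 0, 0], "fingers": 1}, {"delta_pos": [0.2, 1, 0], "dr": [0, 0, 0], "fingers": 1}])

```text
time_s: 13.53
eef_pos: [0.517, -0.0454, 0.2589]
tool_rot: [-179.8, -0.2, 112.4]
ft_force: [0.0, -0.1, -1.7]
gripper_width: 0.0228
gripper_force: 58.9
```

>>> send_rows(targets=[{"delta_pos": [0.03, 0.15, 0], "dr": [0, 0, 0], "fingers": 1}, {"delta_pos": [0.06, 0.3, 0], "dr": [0, 0, 0], "fingers": 1}, {"delta_pos": [0.09, 0.45, 0], "dr": [0, 0, 0], "fingers": 1}, {"delta_pos": [0.12, 0.6, 0], "dr": [0, 0, 0], "fingers": 1}, {"delta_pos": [0.15, 0.75, 0], "dr": [0, 0, 0], "fingers": 1}, {"delta_pos": [0.18, 0.9, 0], "dr": [0, 0, 0], "fingers": 1}, {"delta_pos": [0.2, 1, 0], "dr": [0, 0, 0], "fingers": 1}])

```text
time_s: 14.12
eef_pos: [0.5569, 0.1543, 0.2586]
tool_rot: [-179.8, -0.1, 112.4]
ft_force: [0.6, -0.2, -1.3]
gripper_width: 0.0227
gripper_force: 58.9
```

>>> send_rows(targets=[{"delta_pos": [0.03, 0.15, 0], "dr": [0, 0, 0], "fingers": 1}, {"delta_pos": [0.06, 0.28, 0], "dr": [0, 0, 0], "fingers": 1}, {"delta_pos": [0.075, 0.37, 0], "dr": [0, 0, 0], "fingers": 1}, {"delta_pos": [0.085, 0.413, 0], "dr": [0, 0, 0], "fingers": 1}, {"delta_pos": [0.085, 0.413, 0], "dr": [0, 0, 0], "fingers": 1}, {"delta_pos": [0.085, 0.413, 0], "dr": [0, 0, 0], "fingers": 1}, {"delta_pos": [0.085, 0.413, 0], "dr": [0, 0, 0], "fingers": 1}])

```text
time_s: 14.7
eef_pos: [0.5746, 0.2327, 0.2605]
tool_rot: [-179.9, 0.0, 112.3]
ft_force: [0.7, 0.1, -1.6]
gripper_width: 0.0229
gripper_force: 58.9
```

```bash
python3 look.py scene:pics/g.png
```

```text
14.7 [0.5746 0.2327 0.2605] [-1.7990e+02  3.0000e-02  1.1228e+02] [21.  21.6 80.5 -0.  78.  -1.3] [ 0.7  0.1 -1.6] 0.02285305712371993 58.878405913710594
scene 150 top 0.1358 mean [ 0.5796 -0.2492] enc [ 0.5795 -0.2522] 0.0138
scene 184 top 0.1289 mean [0.5623 0.1404] enc [0.5615 0.1398] 0.0117
scene 198 top 0.1287 mean [0.6175 0.1321] enc [0.6173 0.1317] 0.0114
scene 117 top 0.1258 mean [0.5437 0.1973] enc [0.5426 0.1937] 0.0111
scene 214 top 0.1288 mean [0.5957 0.1839] enc [0.5945 0.1827] 0.0118
scene 231 top 0.1287 mean [0.6509 0.1769] enc [0.6508 0.1744] 0.0127
scene 248 top 0.1287 mean [0.6297 0.2297] enc [0.629  0.2279] 0.0118
```

View pics/g.png

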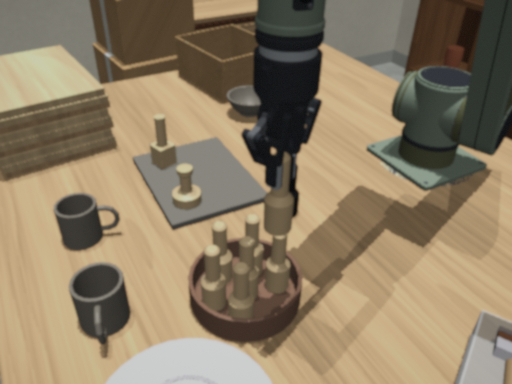

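The picture shows stamp_b held upright at (280,205), above the near gap. Six stamps stand undisturbed in the tub. Lower it.

>>> send_rows(targets=[{"delta_pos": [0, 0, -0.08], "dr": [0, 0, 0], "fingers": 1}, {"delta_pos": [0, 0, -0.2], "dr": [0, 0, 0], "fingers": 1}, {"delta_pos": [0, 0, -0.32], "dr": [0, 0, 0], "fingers": 1}, {"delta_pos": [0, 0, -0.44], "dr": [0, 0, 0], "fingers": 1}, {"delta_pos": [0, 0, -0.54], "dr": [0, 0, 0], "fingers": 1}, {"delta_pos": [0, 0, -0.64], "dr": [0, 0, 0], "fingers": 1}, {"delta_pos": [0, 0, -0.72], "dr": [0, 0, 0], "fingers": 1}, {"delta_pos": [0, 0, -0.78], "dr": [0, 0, 0], "fingers": 1}, {"delta_pos": [0, 0, -0.82], "dr": [0, 0, 0], "fingers": 1}, {"delta_pos": [0, 0, -0.84], "dr": [0, 0, 0], "fingers": 1}, {"delta_pos": [0, 0, -0.85], "dr": [0, 0, 0], "fingers": 1}, {"delta_pos": [0, 0, -0.85], "dr": [0, 0, 0], "fingers": 1}])

```text
time_s: 15.75
eef_pos: [0.5754, 0.2335, 0.0914]
tool_rot: [180.0, 0.0, 112.3]
ft_force: [-0.3, 0.4, -1.0]
gripper_width: 0.0227
gripper_force: 58.9
```

>>> send_rows(targets=[{"delta_pos": [0, 0, -0.005], "dr": [0, 0, 0], "fingers": 1}, {"delta_pos": [0, 0, -0.01], "dr": [0, 0, 0], "fingers": 1}, {"delta_pos": [0, 0, -0.015], "dr": [0, 0, 0], "fingers": 1}, {"delta_pos": [0, 0, -0.02], "dr": [0, 0, 0], "fingers": 1}, {"delta_pos": [0, 0, -0.024], "dr": [0, 0, 0], "fingers": 1}, {"delta_pos": [0, 0, -0.027], "dr": [0, 0, 0], "fingers": 1}, {"delta_pos": [0, 0, -0.03], "dr": [0, 0, 0], "fingers": 1}, {"delta_pos": [0, 0, -0.03], "dr": [0, 0, 0], "fingers": 1}, {"delta_pos": [0, 0, -0.03], "dr": [0, 0, 0], "fingers": 1}])

```text
time_s: 16.5
eef_pos: [0.5752, 0.2338, 0.0856]
tool_rot: [180.0, -0.0, 112.3]
ft_force: [-1.4, 0.7, 3.1]
gripper_width: 0.0228
gripper_force: 59.3
```

Contact again (+3.1 N). Release and rise.

>>> send_rows(targets=[{"delta_pos": [0, 0, 0], "dr": [0, 0, 0], "fingers": 0.4}, {"delta_pos": [0, 0, 0], "dr": [0, 0, 0], "fingers": 0.3}, {"delta_pos": [0, 0, 0], "dr": [0, 0, 0], "fingers": 0.15}, {"delta_pos": [0, 0, 0], "dr": [0, 0, 0], "fingers": 0}, {"delta_pos": [0, 0, 0], "dr": [0, 0, 0], "fingers": -0.05}, {"delta_pos": [0, 0, 0], "dr": [0, 0, 0], "fingers": -0.05}, {"delta_pos": [0, 0, 0.06], "dr": [0, 0, 0], "fingers": -0.05}, {"delta_pos": [0, 0, 0.15], "dr": [0, 0, 0], "fingers": -0.05}, {"delta_pos": [0, 0, 0.3], "dr": [0, 0, 0], "fingers": -0.05}, {"delta_pos": [0, 0, 0.5], "dr": [0, 0, 0], "fingers": -0.05}, {"delta_pos": [0, 0, 0.7], "dr": [0, 0, 0], "fingers": -0.05}, {"delta_pos": [0, 0, 0.85], "dr": [0, 0, 0], "fingers": -0.05}])

```text
time_s: 17.5
eef_pos: [0.5758, 0.234, 0.2587]
tool_rot: [179.8, 0.0, 112.3]
ft_force: [2.0, 0.0, 0.5]
gripper_width: 0.0449
gripper_force: 0.0
```

>>> send_rows(targets=[{"delta_pos": [0, 0, 0.1], "dr": [0, 0, 0], "fingers": -0.05}, {"delta_pos": [0, 0, 0.1], "dr": [0, 0, 0], "fingers": -0.05}, {"delta_pos": [0, 0, 0.1], "dr": [0, 0, 0], "fingers": -0.05}, {"delta_pos": [0, 0, 0.1], "dr": [0, 0, 0], "fingers": -0.05}])

```text
time_s: 17.83
eef_pos: [0.5746, 0.2335, 0.2738]
tool_rot: [-179.9, -0.0, 112.3]
ft_force: [0.3, 0.5, -0.2]
gripper_width: 0.0449
gripper_force: 0.0
```

```bash
python3 look.py scene wrist:pics/h.png
```

```text
17.8333 [0.5746 0.2335 0.2738] [-179.87   -0.    112.33] [21.1 21.3 79.   0.  79.8 -1.3] [ 0.3  0.5 -0.2] 0.044887409078276715 0.0
scene 149 top 0.1359 mean [ 0.5796 -0.249 ] enc [ 0.5796 -0.251 ] 0.0129
scene 57 top 0.1198 mean [0.4167 0.0279] enc [0.4135 0.0259] 0.0109
scene 187 top 0.1287 mean [0.5623 0.1404] enc [0.5616 0.1388] 0.012
scene 196 top 0.1287 mean [0.6177 0.1317] enc [0.6176 0.1306] 0.0114
scene 210 top 0.1289 mean [0.5415 0.1922] enc [0.5399 0.1908] 0.0124
scene 213 top 0.1287 mean [0.5955 0.1838] enc [0.5954 0.183 ] 0.0118
scene 232 top 0.1286 mean [0.6507 0.1767] enc [0.6495 0.1745] 0.0121
scene 237 top 0.1288 mean [0.5756 0.2351] enc [0.5746 0.233 ] 0.0116
scene 248 top 0.1285 mean [0.6294 0.2296] enc [0.6285 0.2277] 0.0121
wrist 409 top 0.1282 mean [0.5745 0.235 ] enc [0.5749 0.2344] 0.0119
wrist 406 top 0.1283 mean [0.5405 0.1925] enc [0.5406 0.1913] 0.012
wrist 409 top 0.1282 mean [0.6281 0.2292] enc [0.6291 0.2287] 0.0121
wrist 385 top 0.1282 mean [0.5944 0.184 ] enc [0.5946 0.1826] 0.012
wrist 188 top 0.1278 mean [0.5666 0.1427] enc [0.5653 0.1406] 0.0109
wrist 176 top 0.1277 mean [0.6441 0.1747] enc [0.647 0.175] 0.0107
wrist 357 top 0.1281 mean [0.616  0.1326] enc [0.6166 0.131 ] 0.0118
wrist 290 top 0.1201 mean [0.4124 0.027 ] enc [0.4117 0.0247] 0.012
wrist 253 top 0.12 mean [ 0.3619 -0.0865] enc [ 0.3614 -0.0882] 0.0118
```

View pics/h.png

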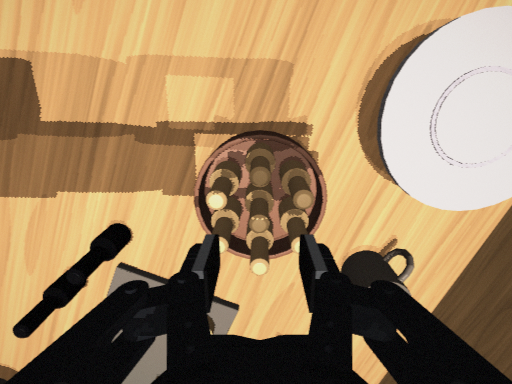

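The picture shows the complete ring of six around the middle stamp, centred near (261,195). All tops measure 0.128 m high, and both new stamps are within about 1 mm of target. Handing in.

```bash
python3 -c "
from workcell import r
print(r.job_done())"
```

```text
the job is handed in; nothing more can be done
None
```

Both matching stamps now stand upright on the tub floor, one in each gap, within about 1 mm of my measured targets; the other stamps in the tub have not moved, and I handed the job in at about 18 s of the 58 s allowed.

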